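Grip a circuit board in the sliding board holder and lock the jaw

TASK

Clamp the circuit board in the board holder ready for soldering: push the sliding jaw along its rods by the finger grip until the board is pressed firmly, but not forced, into the sprung bar of the opposite jaw, feeling for the spring to take up before it reaches its end. Then leave the jaw standing and swing its clamping lever clockwise as far as it goes, so that the jaw is locked with the board flat and square in both grooves. Do not crush or lift the board, and leave the other tools and supplies on the bench where they lie.

Things in the scene. Friction and masses are not known exactly. Their poses are not given: they have to be found in the camera images.
- holder: Board holder, fixed to the bench: feet (128 mm in x, 24 in y, 50 high) at y = -150 and +176 mm joined by two bare 10 mm steel rods along its y axis at x = -45 and +45 mm, rod tops 40 mm above the bench. Origin: midway between the rods, at bench level; z up. The sliding jaw stands at the -y end of the rods, the far jaw towards +y, the board between them.
- far_foot (a point): Top middle of the holder's +y foot. The far jaw before it was fixed on the rods by the last user; its place is NOT reported. It carries a sprung bar with a 5 mm deep groove whose lips face -y and stand at rest somewhere from y = +54 to +114 mm of the holder. The bar starts to yield to +y at 3.6 N, takes 2 N more per mm and stops dead after 5 mm (14 N).
- slide_jaw: Sliding jaw: aluminium bar 124 mm wide (x), 26 deep (y), 20 to 54 mm above the bench. Groove in its +y side, 39 to 46 mm above the bench: bottom at y = +8, lips at y = +13 mm. Origin: its middle at bench level; axes as the holder's. Starts 105 to 85 mm to the -y side of the holder's origin; slides to +y with 6 N of friction, at most 140 mm from the -105 mm place; stays where left.
- jaw_grip (a point): Grip point of the black finger grip on the sliding jaw, at x = +22 mm, y = 0 of the jaw, 80 mm above the bench: an upright slab 14 mm thick along y, 36 mm wide along x, 54 to 92 mm above the bench, free on both y sides above 60 mm.
- lock_lever (a joint): Clamping lever on the sliding jaw; upright pivot at x = -30 mm, y = 0 of the jaw, 55 mm from pivot to knob. 0: loose, arm along the jaw's -y axis (away from the board). Grows clockwise seen from above to 1.5 rad, its end stop, where the arm lies along the jaw's -x axis; an eccentric brakes the jaw on the front rod from 0.9 rad on. Takes up to 4 N at the knob; stays where left.
- lever_knob (a point): Grip point on the upright round knob at the end of the lever's arm, on the knob's axis, 98 mm above the bench; the knob is 15 mm in diameter and ends 104 mm above the bench. The arm joins it from the pivot's side, its upper side 76 mm above the bench: keep the fingertips above that if they must pass over the arm.
- board: Green circuit board 110 mm along its x, 90 mm along its y and 3 mm thick, 0.12 kg, lying loose on the two rods between the jaws, a little askew; parts on it stand up to 11 mm above its top. Origin: centre of its underside, 40 mm above the bench.
- side_cutter: Side cutters with red handles, 134 mm long, lying on the bench in front; leave alone.
- solder_reel: Reel of solder, 54x87x40 mm, on the bench to the left of the holder; leave alone.
- flux_tin: Round flat tin, 60 mm in diameter, 19 mm high, on the bench at the right front; leave alone.
- tweezers: Tweezers, 118 mm long, lying on the bench in front; leave alone.
Not all that is in view belongs to the job. Leave any pink look-alike of the board alone.

How it is judged:
By the outcome, as a careful person would: the job done as asked, in the order asked, and still so for the second after the job is handed in, with the robot touching nothing.
It also fails if it takes over 48 s, if anything falls off the work surface, if the arm or the gripper's body presses on something with over 40 N, if the wrist force passes 120 N, or if a joint passes its speed limit or range.

ROBOT

A 7-joint arm with a two-finger parallel gripper is mounted at the origin on a cart in front of the work surface, level with it; the furniture and walls round the work are solid. World frame = base frame: x ahead of the robot, y to its left, z up, the work surface at z = 0. Lengths are in m, angles in degrees, forces in N, time in s.
With the tool pointing down it reaches from about 0.425 to 0.95 m from the base axis. Payload 4.7 kg.
Tool frame: the origin (TCP) lies midway between the tips of the shut fingers; the grasp point (between the pads) lies r.grip_point_offset behind it (r.grip_point_offset is the distance from the TCP to the grasp point, in m); z points along the fingers, x is the direction in which the jaws open and shut, and the axes are right-handed (so a half turn about z gives the same grasp; the last joint's range is limited). The gripper opens to 87 mm and grips with 3 to 60 N. Pads are 19 mm wide; open, the fingers measure 117 mm over their backs; the gripper's body (75 mm by 190 mm) begins 51 mm behind the grasp point.
Start: joints at [-69.551, 26.849, -2.785, 87.806, 1.381, 65.374, -4.715], TCP at [0.254, 0.625, 0.223] pointing down, gripper open.
Joint ranges: [-148.3, 148.3], [-19.14, 114.17], [-79.39, 73.82], [5.75, 140.21], [-59.74, 239.74], [12.07, 113.84], [-152.46, 152.46]. Speed limits (degrees/s): [147.25, 147.25, 180, 180, 180, 180, 180].

INTERFACE

Orientations are given as a 3x3 rotation matrix whose columns are the frame's x, y, z axes.
In Python, from plant import r gives the robot as it stands. The module is installed in compiled form; this text tells all that it offers.
- The arm moves only by the tool servo_tool, never from a script. Its argument "plan" is a list of rows, each a list of 7 numbers: the shift along the tool's x, y, z in m, then the turn, a rotation vector about the tool's x, y, z in degrees, then the finger opening in m, from 0 to 0.087. In form: [[x, y, z, wx, wy, wz, hand], ...]. A call has 1 to 10 rows; each row shifts and turns the commanded pose from where the row before left it, along the tool's axes as they then stand; what a row does not reach is not made up. A row lasts 1/10 s, in which the tool goes at most 50 mm and 8.59 degrees, less where a joint would pass 70% of its speed; a pose out of reach is approached as far as the arm can. A call is refused whole if a number of a shift passes 0.05 or a number of a turn 8.59, either way. A call with a gripper value outside its range is refused whole. The fingers move at their own pace and stop on an object; the grip force is fixed at half the most. Time passes only in rows, so rows that do not move let the fingers close. It gives the time, the measured TCP pose, the force and the opening at its end, in the units of the state.
- r.read_state(): the state, without advancing time (a new reading comes with each control period).
- r.capture(name): name is "scene" or "top"; returns a dict with "frame" (480x640x3 uint8, red, green, blue), "fov_y" (degrees; the focal length in pixels is half the picture's height over the tangent of half this angle, whatever the lens; pixels are square), "cx", "cy" (the principal point, pixels), "dist_coeffs" ([k1, k2, p1, p2, k3] as OpenCV has them; the pictures are not rectified), "origin" and "orientation" of the camera in the world. Camera axes: x right, y down, z forward; pixel columns grow to the right and rows downward; lengths in m; the calibration is good to about 2 mm. A picture is of the moment at which its call begins. There is no depth.
- r.job_done(): hands the job in, once; it reports no verdict.
The state is a dict: "time": time; "joint_pos": joint angles; "dq": joint speeds; "effort": joint torques, N m; "tcp_pos": TCP position; "tool_rot": TCP orientation; "force": force on the tool from outside, world axes, zero at the start; "wrist_torque": the same for the moment, N m; "width": opening from 0.0 (shut) to 1.0 (fully open).
Only numpy, scipy, OpenCV 4.12 (cv2) and the standard library are available. Lean on these libraries where they do the work, as an engineer would, in place of code of your own. Each camera call takes 0.05 s, during which the arm holds its last target.

## Working session

There is one attempt and no reset: what is moved stays moved. The work goes in short steps, Python scripts to look and compute and a tool call to move; the robot and the scene stay as the last step left them, time stands still between calls to the robot, and variables do not carry over. Pictures are saved under pics/ and viewed, and the job is handed in when it is done.

Besides the shell and the picture viewer there is one more tool, called after ">>>" as name(argument=value, ...) on one line, values as JSON. servo_tool: Moves the arm, as the interface text tells. Its arguments: {"type":"object","properties":{"plan":{"type":"array"}},"required":["plan"]}

```bash
mkdir -p pics
cat > h.py <<'E'
import numpy as np, cv2
from plant import r
def K(c):
    f=240/np.tan(np.radians(c["fov_y"])/2)
    return np.array([[f,0,c["cx"]],[0,f,c["cy"]],[0,0,1.]])
def ray(c,uv):
    p=cv2.undistortPoints(np.array([[uv]],float),K(c),np.array(c["dist_coeffs"],float))[0,0]
    return np.array(c["origin"]),np.array(c["orientation"])@np.array([p[0],p[1],1.])
def onz(c,uv,z):
    o,d=ray(c,uv); return o+d*(z-o[2])/d[2]
def proj(c,P):
    R=np.array(c["orientation"]);P=np.atleast_2d(P).astype(float)
    q=(P-np.array(c["origin"]))@R
    return cv2.projectPoints(q.reshape(-1,1,3),np.zeros(3),np.zeros(3),K(c),np.array(c["dist_coeffs"],float))[0].reshape(-1,2)
def save(c,n):
    cv2.imwrite("pics/"+n+".png",c["frame"][:,:,::-1])
E
python3 - <<'E'
from h import *
import pickle
s=r.read_state(); print({k:np.round(v,3).tolist() for k,v in s.items()}, r.grip_point_offset)
for n in("scene","top"):
    c=r.capture(n);save(c,n+"0");pickle.dump(c,open(n+"0.pkl","wb"))
    print(n,c["fov_y"],c["cx"],c["cy"],c["dist_coeffs"],c["origin"],np.round(c["orientation"],3).tolist())
E
```

```text
{'time': 0.0, 'joint_pos': [-69.55, 26.896, -2.783, 87.873, 1.381, 65.373, -4.715], 'dq': [-0.098, -0.082, -0.012, -0.066, -0.017, -0.045, 0.022], 'effort': [0.0, -50.797, -0.081, -23.615, -0.061, 0.038, 0.0], 'tcp_pos': [0.254, 0.625, 0.222], 'tool_rot': [[0.376, 0.926, -0.001], [0.926, -0.376, -0.002], [-0.002, 0.0, -1.0]], 'force': [0.424, -0.746, -0.957], 'wrist_torque': [0.052, 0.023, -0.005], 'width': 0.999} 0.0187
scene 48.70968742450448 326.91064583720527 240.48089467995186 [-0.15706489  0.          0.          0.          0.        ] [-0.17209499 -0.77436697  0.56412918] [[0.774, -0.231, 0.59], [-0.633, -0.32, 0.705], [0.026, -0.919, -0.393]]
top 54.49038389080879 325.83147022642925 241.0705883139534 [-0.07638089  0.          0.          0.          0.        ] [0.47051988 0.06884113 1.15347804] [[-0.008, -0.999, 0.04], [-1.0, 0.008, 0.0], [-0.0, -0.04, -0.999]]
```

View pics/scene0.png

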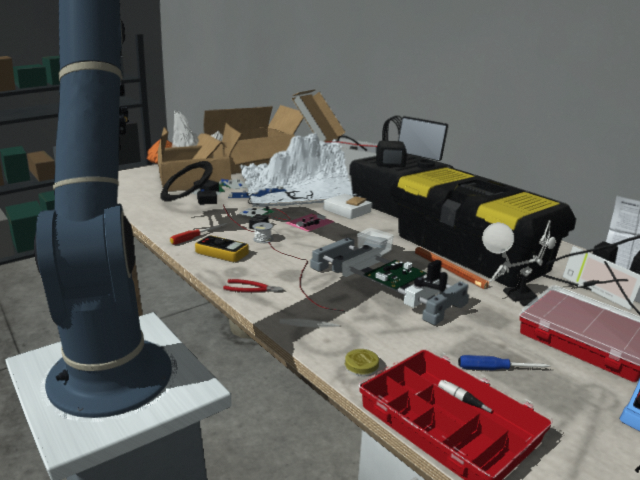

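View pics/top0.png

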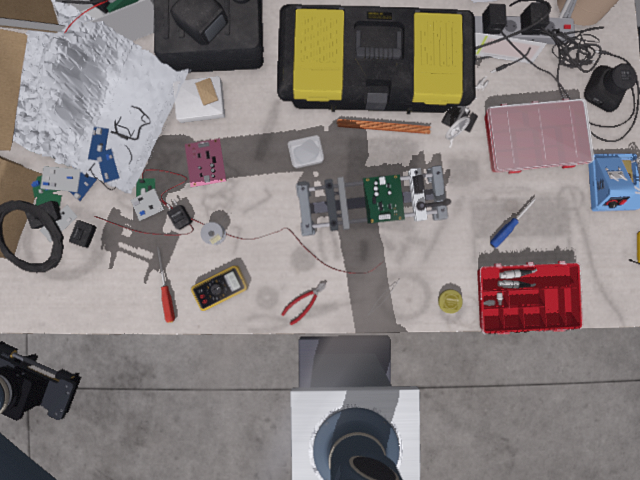

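The holder is at top-view pixel ~(373,202), its green board at (383,198). The pink look-alike at (206,161) stays where it is. I'll enlarge the holder in both views.

Run:
```python
import cv2
a=cv2.imread("pics/top0.png")[155:250,285:465];cv2.imwrite("pics/topc.png",cv2.resize(a,None,fx=4.4,fy=4.4,interpolation=cv2.INTER_CUBIC))
a=cv2.imread("pics/scene0.png")[220:335,300:480];cv2.imwrite("pics/scc.png",cv2.resize(a,None,fx=4.4,fy=4.4,interpolation=cv2.INTER_CUBIC))
```

```text
(no output)
```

View pics/topc.png

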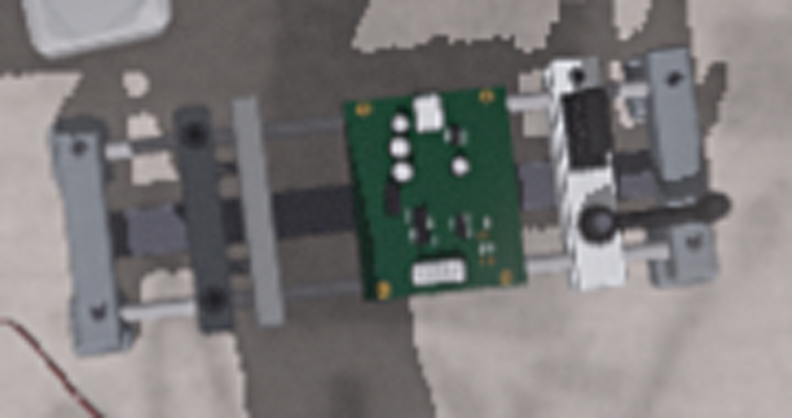

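View pics/scc.png

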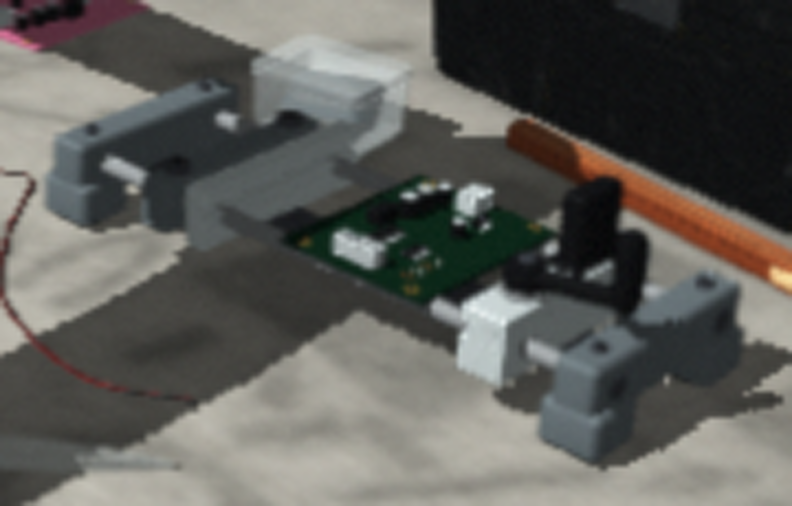

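Run:
```python
from h import *
import pickle
c=pickle.load(open("top0.pkl","rb"))
q=lambda u,v:(285+u/4.4-.4,155+v/4.4-.4)
P={}
for n,(u,v),z in [("nA",(674,78),.05),("nB",(695,242),.05),("fA",(80,148),.05),("fB",(98,312),.05)]:
    P[n]=onz(c,q(u,v),z);print(n,P[n].round(4))
n=(P["nA"]+P["nB"])/2;f=(P["fA"]+P["fB"])/2
print("len",np.linalg.norm(f-n),"exp .326; widths",np.linalg.norm(P["nA"]-P["nB"]),np.linalg.norm(P["fA"]-P["fB"]))
ey=(f-n)/np.linalg.norm(f-n);ex=np.array([ey[1],-ey[0],0]);yaw=np.degrees(np.arctan2(ex[1],ex[0]))
w=((P["nA"]-P["nB"])+(P["fA"]-P["fB"]));print("yaw",yaw,"yaw screws",np.degrees(np.arctan2(w[1],w[0])))
O=n+ey*(0.150)+ (np.linalg.norm(f-n)-.326)/2*ey;O[2]=0;print("O",O)
T=lambda p:np.array([(p-O)@ex,(p-O)@ey])*1000
for nm,(u,v),z in [("grip top centre",(588,128),.092),("pivot",(598,223),.09),("knob",(714,207),.104),("bar edge far",(240,98),.054),("bar r top",(256,98),.054),("bar r bot",(283,322),.054),("dark jaw",(195,132),.054),
  ("brd TL",(345,101),.043),("TR",(505,88),.043),("BR",(525,284),.043),("BL",(365,299),.043),("jaw TL",(548,62),.054),("jaw BL",(573,288),.054),("jawTR",(598,60),.054),("jawBR",(625,283),.054)]:
    p=onz(c,q(u,v),z);print(nm,p.round(4),T(p).round(1))
np.savez("hold.npz",O=O,ex=ex,ey=ey)
s=pickle.load(open("scene0.pkl","rb"))
im=s["frame"][:,:,::-1].copy();im2=c["frame"][:,:,::-1].copy()
pts=[O+ex*a+ey*b+np.array([0,0,z]) for a,b,z in [(45,-150,50),(-45,-150,50),(45,176,50),(-45,176,50),(-64,-162,50),(64,-162,50),(22,-95,92)] for a,b,z in [(a/1000,b/1000,z/1000)]]
print(proj(s,pts).round(0).tolist())
for (u,v) in proj(s,pts): cv2.circle(im,(int(round(u)),int(round(v))),1,(0,0,255),-1)
cv2.imwrite("pics/sc_chk.png",cv2.resize(im[220:335,300:480],None,fx=4.4,fy=4.4))
```

```text
nA [ 0.6776 -0.2008  0.05  ]
nB [ 0.5878 -0.2103  0.05  ]
fA [0.6414 0.1229 0.05  ]
fB [0.5522 0.1137 0.05  ]
len 0.32586374025464343 exp .326; widths 0.09036050243157286 0.08960768483951531
yaw 6.325431906831517 yaw screws 5.968044031446267
O [ 0.61618889 -0.05656843  0.        ]
grip top centre [ 0.6435 -0.1446  0.092 ] [ 17.5 -90.5]
pivot [ 0.5938 -0.1493  0.09  ] [-32.5 -89.7]
knob [ 0.6001 -0.207   0.104 ] [ -32.5 -147.7]
bar edge far [0.6672 0.0361 0.054 ] [60.9 86.5]
bar r top [0.6672 0.0274 0.054 ] [59.9 77.9]
bar r bot [0.5457 0.0142 0.054 ] [-62.2  78.1]
dark jaw [0.6489 0.0606 0.054 ] [ 45.4 112.8]
brd TL [ 0.6671 -0.0216  0.043 ] [54.5 29.2]
TR [ 0.6738 -0.1093  0.043 ] [ 51.4 -58.7]
BR [ 0.5662 -0.1184  0.043 ] [-56.5 -55.9]
BL [ 0.5586 -0.0311  0.043 ] [-54.4  31.7]
jaw TL [ 0.6859 -0.1312  0.054 ] [ 61.1 -81.9]
jaw BL [ 0.5629 -0.1425  0.054 ] [-62.5 -79.5]
jawTR [ 0.6869 -0.1585  0.054 ] [  59.  -109.1]
jawBR [ 0.5654 -0.1708  0.054 ] [ -63.1 -107.9]
[[460.0, 285.0], [436.0, 299.0], [346.0, 240.0], [320.0, 250.0], [436.0, 305.0], [469.0, 284.0], [434.0, 262.0]]
```

View pics/sc_chk.png

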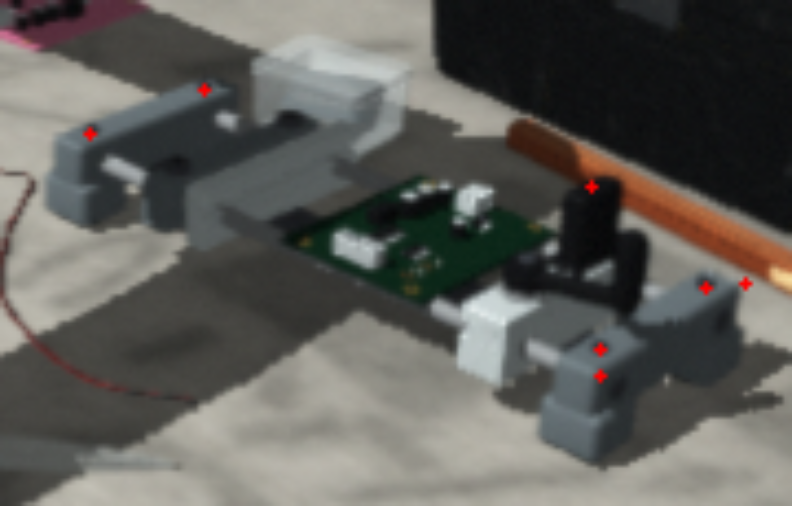

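```bash
cat >> h.py <<'E'
try:
    _d=np.load("hold.npz");O,ex,ey=_d["O"],_d["ex"],_d["ey"]
except Exception: pass
def T(p): p=np.array(p);return np.array([(p-O)@ex*1e3,(p-O)@ey*1e3,p[2]*1e3])
def st():
    s=r.read_state();R=np.array(s["tool_rot"]);f=np.array(s["force"])
    yaw=np.degrees(np.arctan2(R[1,0],R[0,0]))-np.degrees(np.arctan2(ex[1],ex[0]))
    print("t%.2f"%s["time"],"tcp_h",T(s["tcp_pos"]).round(1),"yaw_h %.2f"%yaw,"F_h",np.round([f@ex,f@ey,f[2]],2),"w%.3f"%s["width"],"tiltz",R[:,2].round(3),"j",np.round(s["joint_pos"],0))
    return s
E
python3 - <<'E'
from h import *
s=st()
E
```

```text
t0.10 tcp_h [-285.1  717.3  221.6] yaw_h 61.57 F_h [ 0.76  0.03 -0.28] w0.999 tiltz [-0.001 -0.002 -1.   ] j [-70.  27.  -3.  88.   1.  65.  -5.]
```

>>> servo_tool(plan=[[0,0,0,0,0,-7,0],[0,0,0,0,0,-7,0],[0,0,0,0,0,-7,0],[0,0,0,0,0,-7,0],[0,0,0,0,0,0,0]])

```text
time: 0.6
tcp_pos: [0.254, 0.6251, 0.222]
tool_rot: [[-0.102, 0.995, -0.001], [0.995, 0.102, -0.001], [-0.001, -0.001, -1.0]]
force: [0.3, -0.2, 0.3]
width: 0.636
```

```bash
python3 -c "
from h import *
st()"
```

```text
t0.60 tcp_h [-284.9  717.4  222. ] yaw_h 89.55 F_h [ 0.32 -0.19  0.34] w0.636 tiltz [-0.001 -0.001 -1.   ] j [-65.  27.  -9.  88.   4.  66.  21.]
```

>>> servo_tool(plan=[[-0.028,0.01,0,0,0,0,0],[-0.028,0.01,0,0,0,0,0],[-0.028,0.01,0,0,0,0,0],[-0.028,0.01,0,0,0,0,0],[-0.028,0.01,0,0,0,0,0],[-0.028,0.01,0,0,0,0,0],[-0.028,0.01,0,0,0,0,0],[-0.028,0.01,0,0,0,0,0],[-0.028,0.01,0,0,0,0,0],[-0.028,0.01,0,0,0,0,0]])

```text
time: 1.6
tcp_pos: [0.3825, 0.3559, 0.2225]
tool_rot: [[-0.1, 0.995, -0.0], [0.995, 0.1, 0.0], [0.0, -0.0, -1.0]]
force: [0.4, -0.5, -0.2]
width: 0.006
```

>>> servo_tool(plan=[[-0.028,0.01,0,0,0,0,0],[-0.028,0.01,0,0,0,0,0],[-0.028,0.01,0,0,0,0,0],[-0.028,0.01,0,0,0,0,0],[-0.028,0.01,0,0,0,0,0],[-0.028,0.01,0,0,0,0,0],[-0.028,0.01,0,0,0,0,0],[-0.028,0.01,0,0,0,0,0],[-0.028,0.01,0,0,0,0,0],[-0.028,0.01,0,0,0,0,0]])

```text
time: 2.6
tcp_pos: [0.5107, 0.0878, 0.2225]
tool_rot: [[-0.1, 0.995, -0.0], [0.995, 0.1, 0.0], [0.0, -0.0, -1.0]]
force: [0.4, -0.1, -1.3]
width: 0.005
```

```bash
python3 -c "
from h import *
st()"
```

```text
t2.60 tcp_h [-89.  155.1 222.5] yaw_h 89.39 F_h [ 0.43 -0.15 -1.29] w0.005 tiltz [-0.  0. -1.] j [-20.  12.   7. 109.  -2.  59.  83.]
```

>>> servo_tool(plan=[[-0.028,0.011,0,0,0,-0.6,0],[-0.028,0.011,0,0,0,0,0],[-0.028,0.011,0,0,0,0,0],[-0.028,0.011,0,0,0,0,0],[-0.028,0.011,0,0,0,0,0],[-0.028,0.011,0,0,0,0,0],[-0.028,0.011,0,0,0,0,0],[-0.028,0.011,0,0,0,0,0],[-0.028,0.011,0,0,0,0,0],[-0.028,0.011,0,0,0,0,0]])

```text
time: 3.6
tcp_pos: [0.6515, -0.1779, 0.2222]
tool_rot: [[-0.11, 0.994, -0.0], [0.994, 0.11, 0.0], [0.0, -0.0, -1.0]]
force: [-0.3, -0.1, -0.0]
width: -0.001
```

>>> servo_tool(plan=[[0,0,0.02,0,0,0,0],[0,0,0.02,0,0,0,0],[0,0,0.02,0,0,0,0],[0,0,0.02,0,0,0,0],[0,0,0,0,0,0,0],[0,0,0,0,0,0,0]])

```text
time: 4.2
tcp_pos: [0.6512, -0.1769, 0.1425]
tool_rot: [[-0.112, 0.994, -0.0], [0.994, 0.112, 0.0], [0.0, -0.0, -1.0]]
force: [0.5, 0.8, 0.2]
width: 0.007
```

```bash
python3 -c "
from h import *
st()
for n in ('scene','top'):
    c=r.capture(n);a=c['frame'][:,:,::-1]
    a=a[180:310,330:500] if n=='scene' else a[140:260,345:505]
    cv2.imwrite('pics/%s1.png'%n,cv2.resize(a,None,fx=4.4,fy=4.4,interpolation=cv2.INTER_CUBIC))
"
```

```text
t4.20 tcp_h [  21.5 -123.5  142.5] yaw_h 90.10 F_h [0.63 0.69 0.18] w0.007 tiltz [-0.  0. -1.] j [  3.  31.  13.  93.  -8.  57. 115.]
```

View pics/scene1.png

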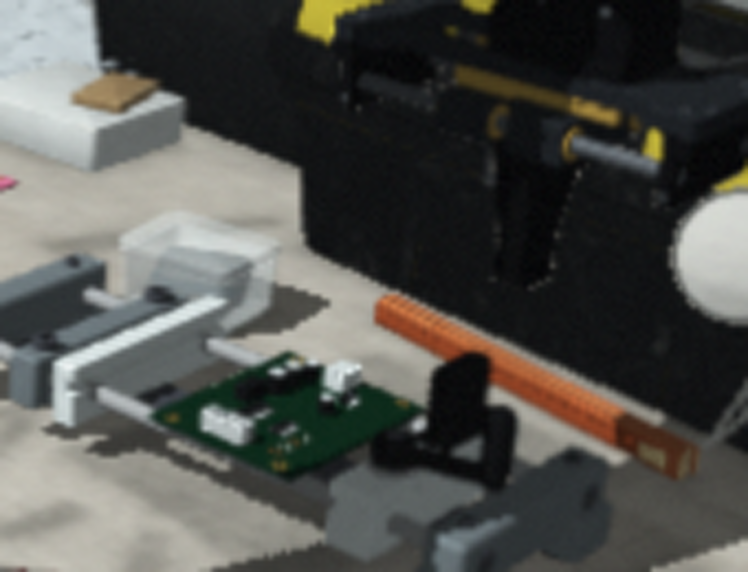

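View pics/top1.png

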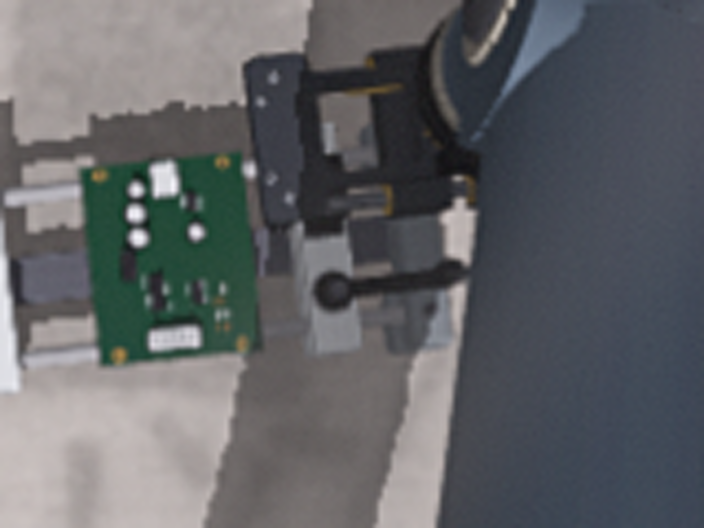

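The arm is clear of everything, the fingers sit behind the grip, and the board is untouched at crop (170,260). Next I back off a little, lower the hand and approach.

>>> servo_tool(plan=[[-0.012,0,0.005,0,0,0,0],[0,0,0.02,0,0,0,0],[0,0,0.02,0,0,0,0],[0,0,0.02,0,0,0,0],[0,0,0.008,0,0,0,0],[0,0,0,0,0,0,0],[0,0,0,0,0,0,0]])

```text
time: 5.0
tcp_pos: [0.6531, -0.1896, 0.0704]
tool_rot: [[-0.113, 0.994, 0.002], [0.994, 0.113, -0.001], [-0.001, 0.001, -1.0]]
force: [0.2, -0.5, 0.2]
width: 0.007
```

```bash
python3 -c "
from h import *
st()"
```

```text
t5.00 tcp_h [  22.1 -136.3   70.4] yaw_h 90.14 F_h [ 0.11 -0.47  0.22] w0.007 tiltz [ 0.002 -0.001 -1.   ] j [  5.  36.  12.  95.  -9.  49. 117.]
```

>>> servo_tool(plan=[[0.006,0,0,0,0,0,0],[0.005,0,0,0,0,0,0],[0.005,0,0,0,0,0,0],[0.004,0,0,0,0,0,0],[0.004,0,0,0,0,0,0],[0.004,0,0,0,0,0,0]])

```text
time: 5.6
tcp_pos: [0.65, -0.1643, 0.07]
tool_rot: [[-0.112, 0.994, 0.003], [0.994, 0.112, -0.005], [-0.005, 0.002, -1.0]]
force: [1.7, -5.9, -1.4]
width: 0.009
```

```bash
python3 -c "
from h import *
st()"
```

```text
t5.60 tcp_h [  21.7 -110.8   70. ] yaw_h 90.08 F_h [ 1.02 -6.02 -1.41] w0.009 tiltz [ 0.003 -0.005 -1.   ] j [  2.  35.  12.  97.  -9.  49. 114.]
```

>>> servo_tool(plan=[[0.004,0,0,0,0,0,0],[0.004,0,0,0,0,0,0],[0.004,0,0,0,0,0,0],[0.004,0,0,0,0,0,0],[0.004,0,0,0,0,0,0],[0.004,0,0,0,0,0,0],[0.004,0,0,0,0,0,0],[0.004,0,0,0,0,0,0]])

```text
time: 6.4
tcp_pos: [0.6465, -0.1331, 0.07]
tool_rot: [[-0.111, 0.994, 0.003], [0.994, 0.111, -0.005], [-0.005, 0.003, -1.0]]
force: [2.5, -7.4, -1.4]
width: 0.006
```

```bash
cat > look.py <<'E'
from h import *
import sys
st()
c=r.capture('top');a=c['frame'][:,:,::-1]
a=a[155:250,285:465]
cv2.imwrite('pics/%s.png'%sys.argv[1],cv2.resize(a,None,fx=4.4,fy=4.4,interpolation=cv2.INTER_CUBIC))
import pickle;pickle.dump(c,open(sys.argv[1]+".pkl","wb"))
E
python3 look.py top2
```

```text
t6.40 tcp_h [ 21.7 -79.4  70. ] yaw_h 90.04 F_h [ 1.68 -7.64 -1.43] w0.006 tiltz [ 0.003 -0.005 -1.   ] j [ -0.  34.  12.  98.  -9.  48. 112.]
```

View pics/top2.png

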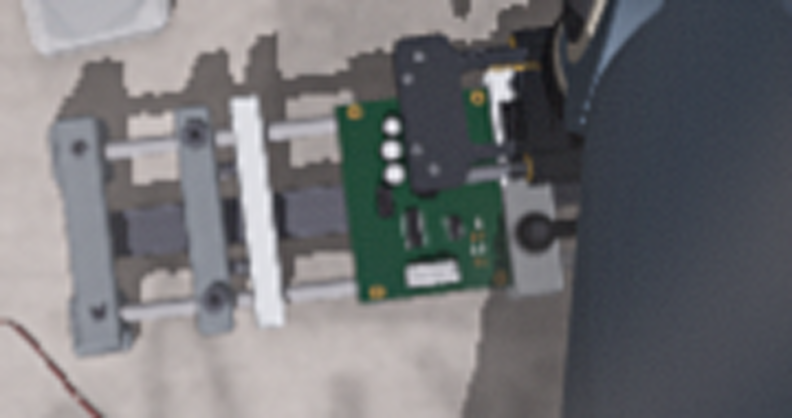

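Board's near edge is in the sliding jaw's groove (500,180). Its far edge (348,200) is ~43 mm short of the sprung bar's lips (268,200), nearly square, so I expect take-up near tcp y = -33.

>>> servo_tool(plan=[[0.004,0,0,0,0,0,0],[0.004,0,0,0,0,0,0],[0.004,0,0,0,0,0,0],[0.004,0,0,0,0,0,0],[0.004,0,0,0,0,0,0],[0.004,0,0,0,0,0,0],[0.004,0,0,0,0,0,0],[0.004,0,0,0,0,0,0]])

```text
time: 7.25
tcp_pos: [0.6431, -0.1014, 0.07]
tool_rot: [[-0.111, 0.994, 0.003], [0.994, 0.111, -0.005], [-0.005, 0.003, -1.0]]
force: [2.1, -6.6, -1.1]
width: 0.004
```

```bash
python3 look.py top3
```

```text
t7.25 tcp_h [ 21.8 -47.5  70. ] yaw_h 90.03 F_h [ 1.32 -6.8  -1.08] w0.004 tiltz [ 0.003 -0.005 -1.   ] j [ -3.  34.  12. 100.  -9.  47. 109.]
```

View pics/top3.png

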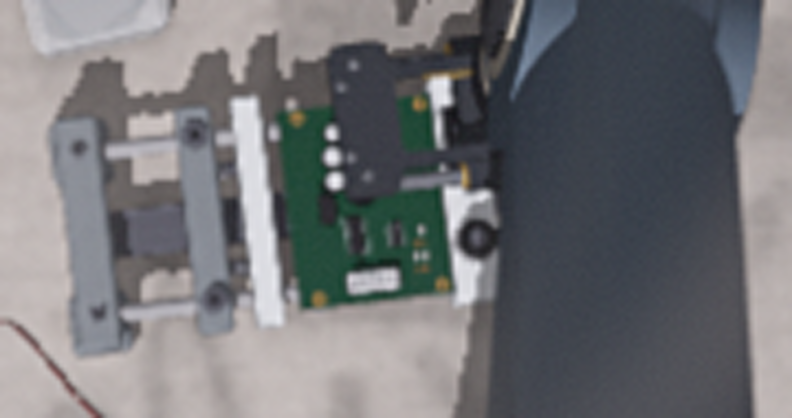

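>>> servo_tool(plan=[[0.002,0,0,0,0,0,0],[0.002,0,0,0,0,0,0],[0.002,0,0,0,0,0,0],[0.002,0,0,0,0,0,0],[0.001,0,0,0,0,0,0],[0,0,0,0,0,0,0]])

```text
time: 7.9
tcp_pos: [0.6421, -0.092, 0.07]
tool_rot: [[-0.111, 0.994, 0.003], [0.994, 0.111, -0.004], [-0.005, 0.003, -1.0]]
force: [2.5, -5.0, -1.1]
width: 0.005
```

>>> servo_tool(plan=[[0.001,0,0,0,0,0,0],[0.001,0,0,0,0,0,0]])

```text
time: 8.1
tcp_pos: [0.6419, -0.0905, 0.07]
tool_rot: [[-0.111, 0.994, 0.003], [0.994, 0.111, -0.005], [-0.005, 0.003, -1.0]]
force: [2.3, -6.8, -2.0]
width: -0.001
```

```bash
python3 look.py top4
```

```text
t8.10 tcp_h [ 21.8 -36.6  70. ] yaw_h 90.03 F_h [ 1.58 -6.98 -1.97] w-0.001 tiltz [ 0.003 -0.005 -1.   ] j [ -4.  33.  12. 100.  -9.  47. 108.]
```

View pics/top4.png

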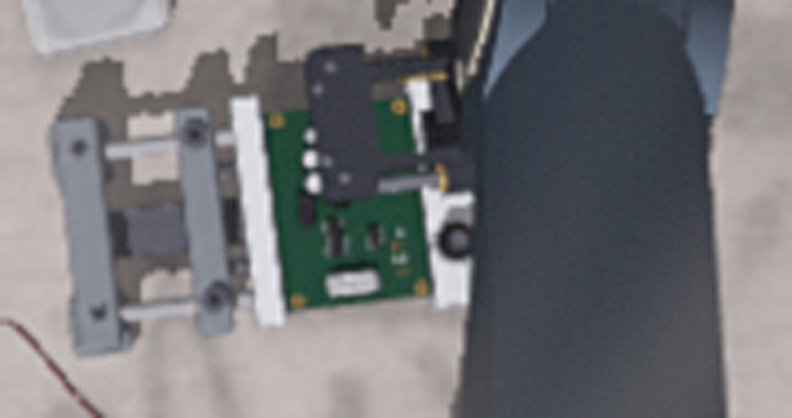

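The board is now in the mouth of the bar's groove (270,200), not yet loaded. From here I advance in 1 mm steps and feel for the spring.

>>> servo_tool(plan=[[0.001,0,0,0,0,0,0],[0,0,0,0,0,0,0]])

```text
time: 8.35
tcp_pos: [0.6418, -0.0893, 0.07]
tool_rot: [[-0.111, 0.994, 0.003], [0.994, 0.111, -0.005], [-0.005, 0.003, -1.0]]
force: [2.7, -6.0, -1.8]
width: 0.003
```

>>> servo_tool(plan=[[0.001,0,0,0,0,0,0],[0,0,0,0,0,0,0]])

```text
time: 8.55
tcp_pos: [0.6416, -0.0883, 0.0699]
tool_rot: [[-0.111, 0.994, 0.003], [0.994, 0.111, -0.005], [-0.005, 0.003, -1.0]]
force: [2.3, -6.9, -1.6]
width: 0.008
```

>>> servo_tool(plan=[[0.001,0,0,0,0,0,0],[0,0,0,0,0,0,0]])

```text
time: 8.75
tcp_pos: [0.6416, -0.0874, 0.07]
tool_rot: [[-0.111, 0.994, 0.003], [0.994, 0.111, -0.005], [-0.005, 0.003, -1.0]]
force: [2.3, -5.9, -2.9]
width: 0.005
```

>>> servo_tool(plan=[[0.001,0,0,0,0,0,0],[0,0,0,0,0,0,0]])

```text
time: 8.95
tcp_pos: [0.6415, -0.0874, 0.07]
tool_rot: [[-0.11, 0.994, 0.004], [0.994, 0.11, -0.006], [-0.006, 0.003, -1.0]]
force: [3.3, -7.6, -3.3]
width: 0.004
```

>>> servo_tool(plan=[[0.001,0,0,0,0,0,0],[0,0,0,0,0,0,0]])

```text
time: 9.15
tcp_pos: [0.6416, -0.0873, 0.07]
tool_rot: [[-0.11, 0.994, 0.004], [0.994, 0.11, -0.007], [-0.007, 0.003, -1.0]]
force: [3.7, -9.8, -2.5]
width: 0.005
```

Stopped at y = -0.0873 with force rising: the spring is starting to take up. I carry on in small steps.

>>> servo_tool(plan=[[0.001,0,0,0,0,0,0],[0,0,0,0,0,0,0]])

```text
time: 9.35
tcp_pos: [0.6415, -0.0869, 0.07]
tool_rot: [[-0.109, 0.994, 0.004], [0.994, 0.11, -0.008], [-0.008, 0.004, -1.0]]
force: [4.1, -9.9, -3.4]
width: 0.006
```

>>> servo_tool(plan=[[0.001,0,0,0,0,0,0],[0,0,0,0,0,0,0]])

```text
time: 9.55
tcp_pos: [0.6414, -0.0865, 0.07]
tool_rot: [[-0.109, 0.994, 0.005], [0.994, 0.109, -0.008], [-0.009, 0.004, -1.0]]
force: [3.6, -10.4, -3.2]
width: 0.003
```

>>> servo_tool(plan=[[0.001,0,0,0,0,0,0],[0,0,0,0,0,0,0]])

```text
time: 9.75
tcp_pos: [0.6414, -0.086, 0.07]
tool_rot: [[-0.109, 0.994, 0.005], [0.994, 0.109, -0.009], [-0.009, 0.004, -1.0]]
force: [3.8, -11.6, -3.8]
width: 0.002
```

>>> servo_tool(plan=[[0.001,0,0,0,0,0,0],[0,0,0,0,0,0,0]])

```text
time: 9.95
tcp_pos: [0.6414, -0.0856, 0.0701]
tool_rot: [[-0.109, 0.994, 0.005], [0.994, 0.109, -0.01], [-0.01, 0.004, -1.0]]
force: [4.6, -12.2, -4.0]
width: 0.003
```

>>> servo_tool(plan=[[0.001,0,0,0,0,0,0],[0,0,0,0,0,0,0]])

```text
time: 10.15
tcp_pos: [0.6413, -0.0851, 0.0701]
tool_rot: [[-0.108, 0.994, 0.005], [0.994, 0.108, -0.01], [-0.011, 0.004, -1.0]]
force: [4.3, -13.5, -3.8]
width: 0.004
```

```bash
python3 look.py top5
```

```text
t10.15 tcp_h [ 21.8 -31.2  70.1] yaw_h 89.89 F_h [  2.78 -13.85  -3.84] w0.004 tiltz [ 0.005 -0.01  -1.   ] j [ -5.  33.  12. 100.  -8.  47. 107.]
```

View pics/top5.png

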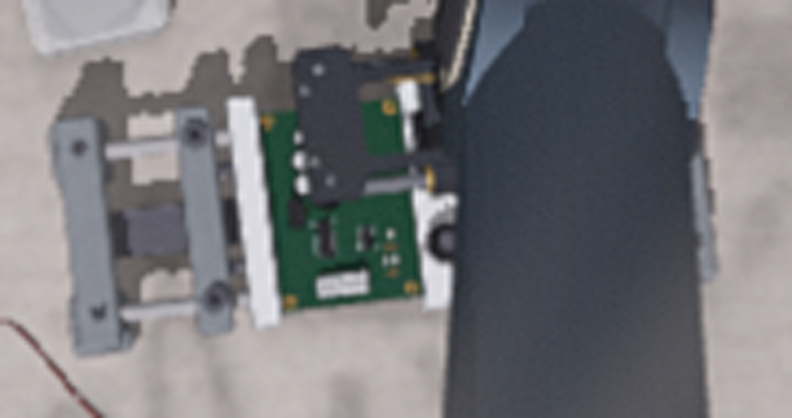

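About 2.2 mm of spring travel, and 13.9 N ≈ 6 N friction + 8 N spring, so pressed but clear of the end stop. I release gently.

>>> servo_tool(plan=[[-0.001,0,0,0,0,0,0],[-0.001,0,0,0,0,0,0],[-0.001,0,0,0,0,0,0],[-0.001,0,0,0,0,0,0],[-0.001,0,0,0,0,0,0],[-0.001,0,0,0,0,0,0],[0,0,0,0,0,0,0]])

```text
time: 10.9
tcp_pos: [0.6413, -0.0853, 0.0699]
tool_rot: [[-0.111, 0.994, 0.003], [0.994, 0.111, -0.003], [-0.003, 0.002, -1.0]]
force: [3.0, -5.4, -1.1]
width: 0.004
```

>>> servo_tool(plan=[[-0.002,0,0,0,0,0,0],[-0.004,0,0,0,0,0,0],[-0.008,0,0,0,0,0,0],[-0.008,0,0,0,0,0,0],[0,0,0,0,0,0,0]])

```text
time: 11.4
tcp_pos: [0.6426, -0.1063, 0.0695]
tool_rot: [[-0.111, 0.994, -0.0], [0.994, 0.111, -0.001], [-0.001, -0.0, -1.0]]
force: [-0.4, -0.6, 0.3]
width: 0.004
```

```bash
python3 look.py top6
```

```text
t11.40 tcp_h [ 20.8 -52.4  69.5] yaw_h 90.04 F_h [-0.43 -0.59  0.35] w0.004 tiltz [-0.    -0.001 -1.   ] j [ -3.  34.  12. 100.  -9.  47. 109.]
```

View pics/top6.png

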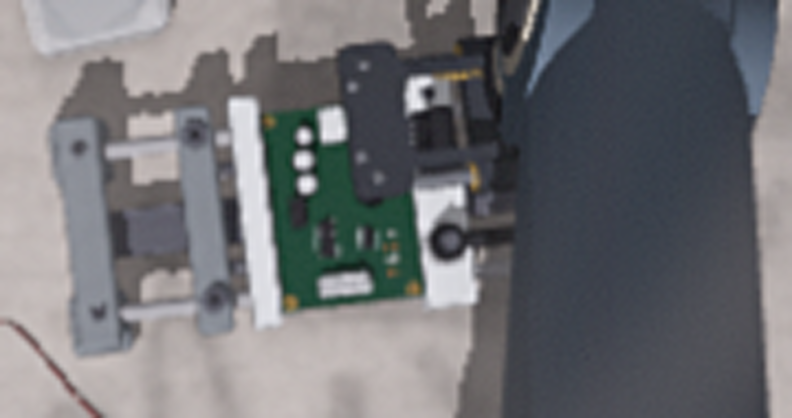

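Run:
```python
from h import *
import pickle
c=pickle.load(open("top6.pkl","rb"))
q=lambda u,v:(285+u/4.4-.4,155+v/4.4-.4)
for n,(u,v),z in [("pivot",(449,238),.085),("jawBL",(427,305),.054),("jawBR",(477,301),.054),("jawTL",(405,78),.054),("barR top",(255,98),.054),("barR bot",(282,322),.054),("slab",(434,128),.092)]:
    print(n,T(onz(c,q(u,v),z)).round(1))
```

```text
pivot [-30.7 -11.9  85. ]
jawBL [-62.3  -0.   54. ]
jawBR [-63.3 -27.1  54. ]
jawTL [61.3 -3.6 54. ]
barR top [60.  78.4 54. ]
barR bot [-62.2  78.6  54. ]
slab [ 26.8 -10.3  92. ]
```

>>> servo_tool(plan=[[-0.01,0,-0.005,0,0,0,0],[-0.01,0,-0.01,0,0,0,0],[0,-0.01,0,0,0,0,0],[0,-0.01,0,0,0,0,0],[0,0,0,0,0,0,0]])

```text
time: 11.95
tcp_pos: [0.6229, -0.1268, 0.0844]
tool_rot: [[-0.112, 0.994, -0.002], [0.994, 0.112, 0.001], [0.001, -0.002, -1.0]]
force: [0.1, -0.7, -0.0]
width: 0.003
```

```bash
python3 -c "
from h import *
st()
c=r.capture('scene');a=c['frame'][:,:,::-1]
a=a[190:320,320:490]
cv2.imwrite('pics/sc7.png',cv2.resize(a,None,fx=4.4,fy=4.4,interpolation=cv2.INTER_CUBIC))
"
```

```text
t11.95 tcp_h [ -1.  -70.6  84.4] yaw_h 90.11 F_h [ 0.03 -0.67 -0.04] w0.003 tiltz [-0.002  0.001 -1.   ] j [ -1.  32.  12. 101.  -8.  48. 111.]
```

View pics/sc7.png

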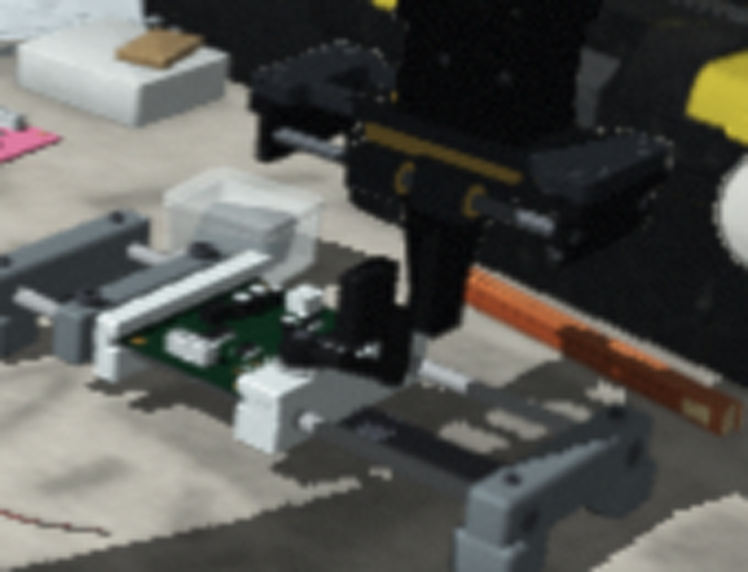

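>>> servo_tool(plan=[[0.001,-0.004,0,0,0,0,0],[0,-0.004,0,0,0,0,0],[0,-0.002,0,0,0,0,0],[0,-0.002,0,0,0,0,0],[0,0,0,0,0,0,0]])

```text
time: 12.5
tcp_pos: [0.613, -0.127, 0.0845]
tool_rot: [[-0.113, 0.994, -0.0], [0.994, 0.113, 0.0], [0.0, -0.0, -1.0]]
force: [-0.3, -0.2, -0.2]
width: 0.007
```

```bash
python3 -c "
from h import *
st()
"
```

```text
t12.50 tcp_h [-10.9 -69.6  84.5] yaw_h 90.17 F_h [-0.35 -0.2  -0.21] w0.007 tiltz [-0.  0. -1.] j [ -1.  31.  12. 103.  -8.  47. 112.]
```

>>> servo_tool(plan=[[0,-0.002,0,0,0,0,0],[0,-0.002,0,0,0,0,0],[0,0,0,0,0,0,0]])

```text
time: 12.8
tcp_pos: [0.6091, -0.1274, 0.0845]
tool_rot: [[-0.113, 0.994, -0.0], [0.994, 0.113, 0.0], [0.0, -0.0, -1.0]]
force: [0.2, -0.6, 0.0]
width: 0.011
```

```bash
python3 -c "
from h import *
st()
"
```

```text
t12.80 tcp_h [-14.9 -69.7  84.5] yaw_h 90.16 F_h [ 0.1  -0.65  0.01] w0.011 tiltz [-0.  0. -1.] j [ -1.  30.  12. 103.  -8.  47. 112.]
```

>>> servo_tool(plan=[[0,-0.002,0,0,0,0,0],[0,-0.002,0,0,0,0,0],[0,0,0,0,0,0,0]])

```text
time: 13.1
tcp_pos: [0.6054, -0.1281, 0.0846]
tool_rot: [[-0.113, 0.994, 0.001], [0.994, 0.113, -0.0], [-0.0, 0.001, -1.0]]
force: [2.0, -0.5, -1.3]
width: 0.006
```

```bash
python3 -c "
from h import *
st()
c=r.capture('scene');a=c['frame'][:,:,::-1]
a=a[190:320,320:490]
cv2.imwrite('pics/sc8.png',cv2.resize(a,None,fx=4.4,fy=4.4,interpolation=cv2.INTER_CUBIC))
"
```

```text
t13.10 tcp_h [-18.6 -69.9  84.6] yaw_h 90.16 F_h [ 1.89 -0.75 -1.28] w0.006 tiltz [ 0.001 -0.    -1.   ] j [ -1.  30.  12. 104.  -8.  47. 112.]
```

View pics/sc8.png

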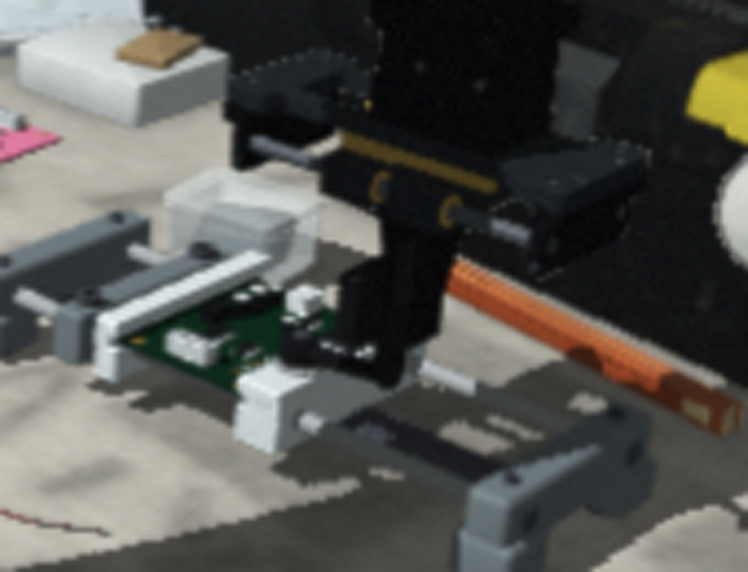

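Contact with the knob felt at x ≈ -18 (1.9 N). Now I swing about the pivot, pushing only, with the tool turning along with the lever.

>>> servo_tool(plan=[[-0.0008,-0.0058,0,0,0,5,0],[-0.0008,-0.0048,0,0,0,5,0],[-0.0008,-0.0048,0,0,0,5,0],[-0.0008,-0.0048,0,0,0,5,0],[0,0,0,0,0,0,0]])

```text
time: 13.65
tcp_pos: [0.5847, -0.1307, 0.0846]
tool_rot: [[0.234, 0.972, -0.001], [0.972, -0.234, 0.0], [-0.0, -0.001, -1.0]]
force: [0.2, 0.0, 0.6]
width: 0.007
```

```bash
cat > lev.py <<'E'
from h import *
P=np.array([-30.5,-13.])
s=st(); R=np.array(s["tool_rot"]);t=T(s["tcp_pos"])[:2];y=np.array([R[:,1]@ex,R[:,1]@ey]);x=np.array([R[:,0]@ex,R[:,0]@ey])
d=P-t;print("pivot in tool",(d@x).round(1),(d@y).round(1),"F along push",round(float(np.array(s["force"])@R[:,1]),2),"F radial",round(float(np.array(s["force"])@R[:,0]),2))
E
python3 lev.py
```

```text
t13.65 tcp_h [-39.5 -70.2  84.6] yaw_h 70.17 F_h [ 0.15 -0.    0.56] w0.007 tiltz [-0.001  0.    -1.   ] j [ -4.  29.  17. 107. -12.  46.  95.]
pivot in tool 56.9 -11.0 F along push 0.14 F radial 0.05
```

>>> servo_tool(plan=[[-0.0005,-0.0048,0,0,0,5,0],[-0.0005,-0.0048,0,0,0,5,0],[-0.0005,-0.0048,0,0,0,5,0],[-0.0005,-0.0048,0,0,0,5,0],[0,0,0,0,0,0,0]])

```text
time: 14.15
tcp_pos: [0.5661, -0.1261, 0.0846]
tool_rot: [[0.551, 0.835, -0.001], [0.835, -0.551, -0.0], [-0.001, -0.0, -1.0]]
force: [0.1, 0.5, 0.0]
width: 0.007
```

```bash
python3 lev.py; python3 -c "
from h import *
c=r.capture('scene');a=c['frame'][:,:,::-1]
a=a[190:320,320:490]
cv2.imwrite('pics/sc9.png',cv2.resize(a,None,fx=4.4,fy=4.4,interpolation=cv2.INTER_CUBIC))
"
```

```text
t14.15 tcp_h [-57.4 -63.6  84.6] yaw_h 50.27 F_h [0.12 0.48 0.03] w0.007 tiltz [-0.001 -0.    -1.   ] j [ -9.  28.  22. 110. -15.  45.  79.]
pivot in tool 56.1 -11.6 F along push -0.22 F radial 0.45
```

View pics/sc9.png

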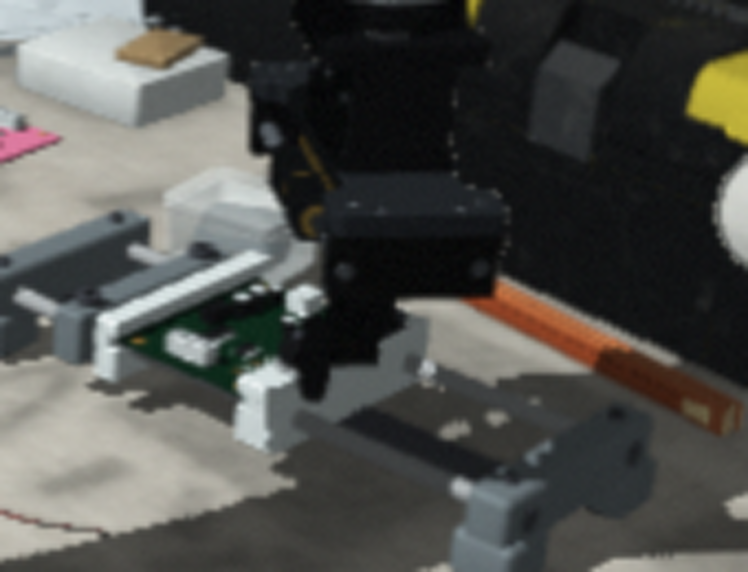

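The knob has swung ahead of the fingers to (313,380), about 40°. I keep going.

>>> servo_tool(plan=[[-0.0006,-0.0048,0,0,0,5,0],[-0.0006,-0.0048,0,0,0,5,0],[-0.0006,-0.0048,0,0,0,5,0],[-0.0006,-0.0048,0,0,0,5,0],[0,0,0,0,0,0,0]])

```text
time: 14.7
tcp_pos: [0.5501, -0.1151, 0.0844]
tool_rot: [[0.802, 0.597, -0.001], [0.597, -0.802, -0.0], [-0.001, -0.001, -1.0]]
force: [-1.0, -1.3, 0.2]
width: 0.009
```

```bash
python3 lev.py
```

```text
t14.70 tcp_h [-72.1 -50.9  84.4] yaw_h 30.32 F_h [-1.09 -1.15  0.22] w0.009 tiltz [-0.001 -0.    -1.   ] j [-14.  28.  28. 112. -18.  45.  61.]
pivot in tool 55.1 -11.7 F along push 0.45 F radial -1.52
```

>>> servo_tool(plan=[[-0.0006,-0.0048,0,0,0,5,0],[-0.0006,-0.0048,0,0,0,5,0],[-0.0006,-0.0048,0,0,0,5,0],[0,0,0,0,0,0,0]])

```text
time: 15.1
tcp_pos: [0.5411, -0.1038, 0.0844]
tool_rot: [[0.929, 0.37, -0.001], [0.37, -0.929, -0.0], [-0.001, -0.0, -1.0]]
force: [-0.9, -2.0, 0.5]
width: 0.01
```

```bash
python3 lev.py
```

```text
t15.10 tcp_h [-79.8 -38.7  84.4] yaw_h 15.38 F_h [-1.07 -1.93  0.49] w0.010 tiltz [-0.001 -0.    -1.   ] j [-18.  27.  32. 114. -20.  44.  48.]
pivot in tool 54.3 -11.7 F along push 1.58 F radial -1.54
```

>>> servo_tool(plan=[[-0.0008,-0.0038,0,0,0,4,0],[-0.0008,-0.0038,0,0,0,4,0],[-0.0004,-0.0028,0,0,0,3,0],[0,0,0,0,0,0,0]])

```text
time: 15.5
tcp_pos: [0.5379, -0.1006, 0.085]
tool_rot: [[0.983, 0.183, 0.005], [0.183, -0.983, -0.009], [0.003, 0.01, -1.0]]
force: [3.9, -12.7, -4.5]
width: 0.009
```

```bash
python3 lev.py
```

```text
t15.50 tcp_h [-82.6 -35.1  85. ] yaw_h 4.24 F_h [  2.44 -13.06  -4.51] w0.009 tiltz [ 0.005 -0.009 -1.   ] j [-21.  28.  35. 115. -22.  44.  38.]
pivot in tool 53.6 -18.2 F along push 13.16 F radial 1.46
```

>>> servo_tool(plan=[[0,-0.001,0,0,0,0,0],[0,-0.001,0,0,0,0,0],[0,0,0,0,0,0,0]])

```text
time: 15.8
tcp_pos: [0.538, -0.1004, 0.0851]
tool_rot: [[0.983, 0.183, 0.006], [0.183, -0.983, -0.011], [0.004, 0.012, -1.0]]
force: [3.1, -16.4, -6.6]
width: 0.004
```

```bash
python3 lev.py
```

```text
t15.80 tcp_h [-82.6 -34.9  85.1] yaw_h 4.23 F_h [  1.25 -16.61  -6.59] w0.004 tiltz [ 0.006 -0.011 -1.   ] j [-21.  28.  35. 115. -22.  44.  37.]
pivot in tool 53.5 -18.0 F along push 16.58 F radial -0.0
```

Force jumped to 16.6 N with no motion, so I look to see whether that is the end stop.

```bash
python3 -c "
from h import *
c=r.capture('scene');a=c['frame'][:,:,::-1]
a=a[210:310,340:470]
cv2.imwrite('pics/sc10.png',cv2.resize(a,None,fx=5.5,fy=5.5,interpolation=cv2.INTER_CUBIC))
"; python3 look.py top10
```

```text
t15.85 tcp_h [-82.6 -34.9  85.1] yaw_h 4.22 F_h [  2.44 -15.92  -6.04] w0.007 tiltz [ 0.006 -0.011 -1.   ] j [-21.  28.  35. 115. -22.  44.  37.]
```

View pics/sc10.png

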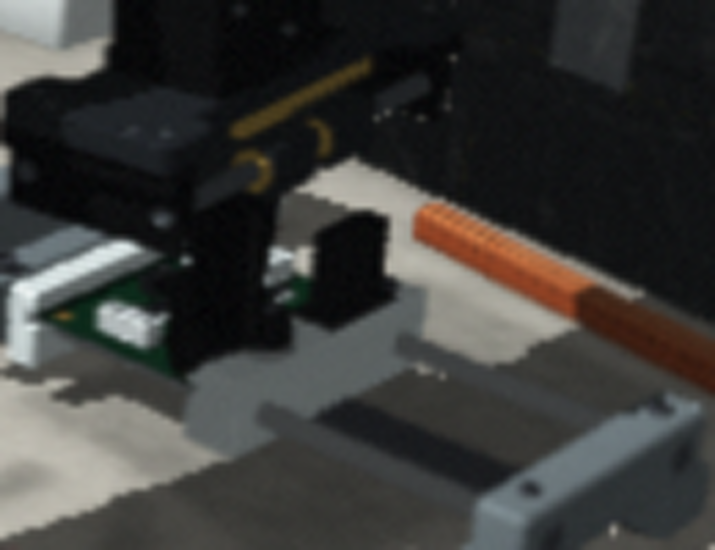

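View pics/top10.png

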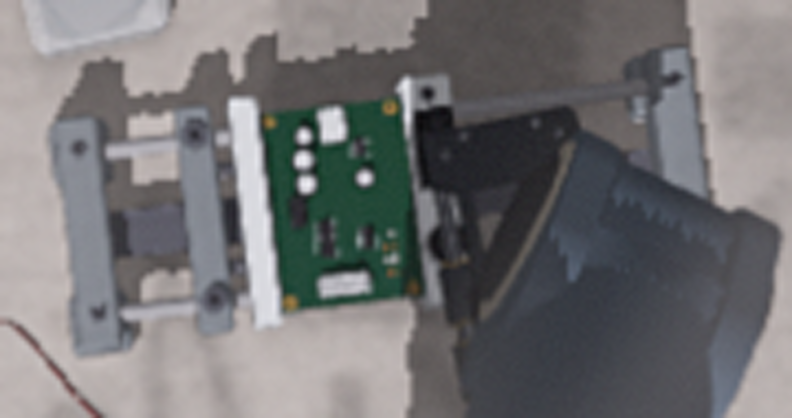

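>>> servo_tool(plan=[[0,0.003,0,0,0,0,0],[0,0.004,0,0,0,0,0],[0,0.008,0,0,0,0,0],[0,0.005,-0.01,0,0,0,0],[0,0,-0.03,0,0,0,0],[0,0,-0.03,0,0,0,0],[0,0.03,-0.02,0,0,0,0],[0,0.03,0,0,0,0,0],[0,0.03,0,0,0,0,0],[0,0.03,0,0,0,0,0]])

```text
time: 16.9
tcp_pos: [0.5622, -0.2307, 0.1756]
tool_rot: [[0.983, 0.185, 0.001], [0.185, -0.983, 0.001], [0.001, -0.001, -1.0]]
force: [1.2, 0.8, -0.6]
width: 0.004
```

```bash
python3 look.py top11; python3 -c "
from h import *
import pickle
c=r.capture('scene');a=c['frame'][:,:,::-1]
a=a[210:310,340:470];pickle.dump(c,open('sc11.pkl','wb'))
cv2.imwrite('pics/sc11.png',cv2.resize(a,None,fx=5.5,fy=5.5,interpolation=cv2.INTER_CUBIC))
"
```

```text
t16.90 tcp_h [ -72.8 -167.1  175.6] yaw_h 4.32 F_h [ 1.24  0.71 -0.6 ] w0.004 tiltz [ 0.001  0.001 -1.   ] j [-10.  27.  39. 102. -19.  58.  47.]
```

View pics/sc11.png

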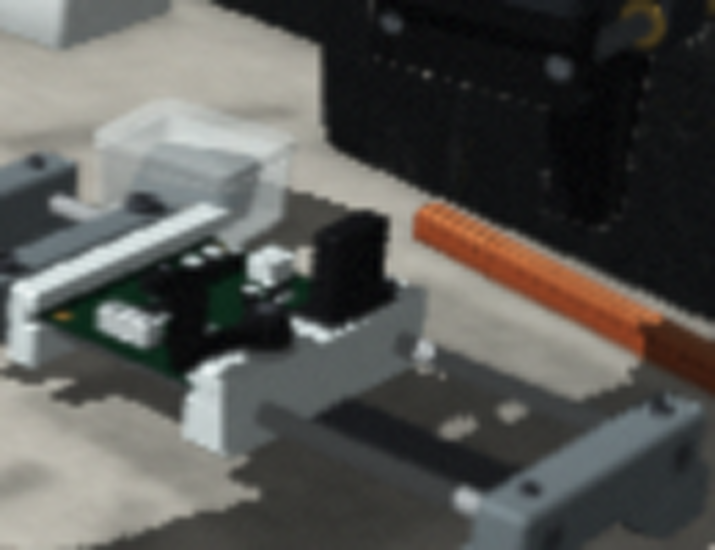

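View pics/top11.png

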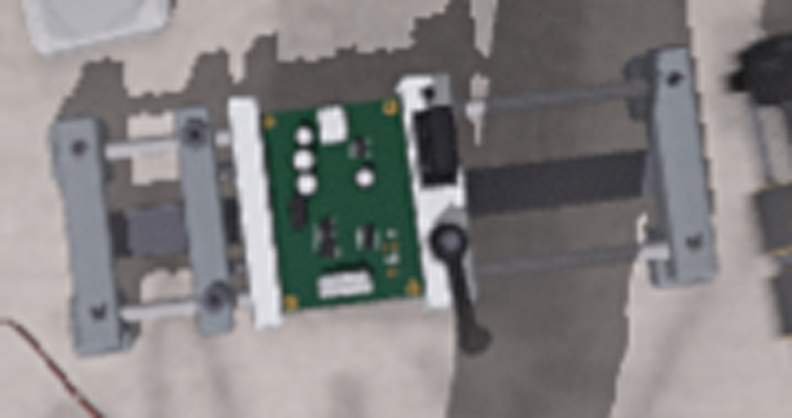

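Run:
```python
from h import *
import pickle
c=pickle.load(open("top11.pkl","rb"))
a=c['frame'][:,:,::-1][195:245,370:405];cv2.imwrite('pics/lev.png',cv2.resize(a,None,fx=12,fy=12,interpolation=cv2.INTER_CUBIC))
q=lambda u,v:(285+u/4.4-.4,155+v/4.4-.4)
for n,(u,v),zs in [("pivot",(449,240),(.08,.085,.09)),("knob",(476,338),(.104,)),("slab",(436,146),(.092,)),("jawBL",(427,305),(.054,)),("jawTL",(403,78),(.054,))]:
  for z in zs: print(n,z,T(onz(c,q(u,v),z)).round(1))
for th in (70,75,80,86):
    t=np.radians(th);
    for jy in (-13,):
        p=O+ex*(-.030-.055*np.sin(t))+ey*(jy/1000-.055*np.cos(t))+np.array([0,0,.104])
        u,v=proj(c,p)[0];print(th,(u-285+.4)*4.4,(v-155+.4)*4.4,"in lev.png",(u-370)*12+6,(v-195)*12+6)
```

```text
pivot 0.08 [-31.3 -12.5  80. ]
pivot 0.085 [-31.7 -11.7  85. ]
pivot 0.09 [-32.2 -11.   90. ]
knob 0.104 [-85.2 -16.5 104. ]
slab 0.092 [ 17.3 -10.2  92. ]
jawBL 0.054 [-62.3  -0.   54. ]
jawTL 0.054 [61.5 -2.5 54. ]
70 504.530005329135 327.620479357015 in lev.png 357.19092362491347 414.71039824640434
75 496.07324527797766 331.453376433704 in lev.png 334.12703257630255 425.1637539101017
80 487.3057758166584 334.53212085534125 in lev.png 310.21575222725005 433.560329605476
86 476.46918769813726 337.1978183314038 in lev.png 280.6614209949196 440.83041363110124
```

View pics/lev.png

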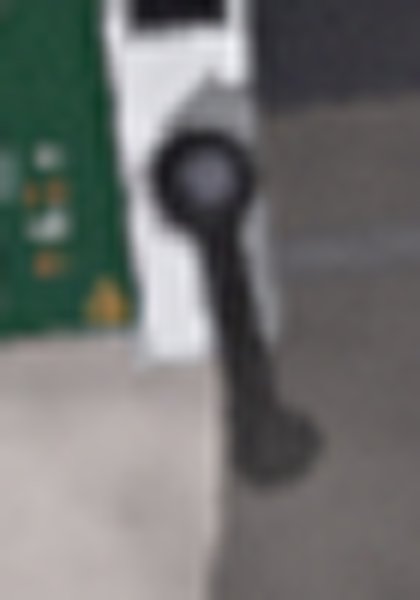

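Knob centre (277,445) matches the 86° prediction (281,441), so the lever is on its stop. As a last check I compare the sprung bar's position against its unloaded state.

```bash
python3 - <<'E'
from h import *
import pickle
g={}
for n in("top2","top3","top5","top6","top11"):
    c=pickle.load(open(n+".pkl","rb"));f=c["frame"].astype(float).min(2)
    # bar: bright segment rows 182-226; subpixel left/right edges
    xs=[]
    for v in list(range(188,194))+list(range(214,219)):
        row=f[v,333:352]; col=np.arange(333,352)
        w=np.clip(row-150,0,None); 
        k=np.argmax(np.convolve(w,np.ones(5),"same")); 
        L=col[max(0,k-5):k+1];xl=np.interp(165,f[v,L],L) if np.all(np.diff(f[v,L])>-30) else np.nan
        xs.append(xl)
    print(n,np.round(xs,2),np.nanmedian(xs))
E
python3 -c "
from h import *
print(np.round(r.read_state()['time'],2))"
```

```text
top2 [338.33 338.46 338.49 338.52 338.56 338.65 341.57 341.48 341.44 341.57
 341.57] 338.64935064935065
top3 [338.39 338.5  338.53 338.56 338.59 338.67 341.59 341.51 341.47 341.6
 341.62] 338.67088607594934
top5 [337.39 337.48 337.55 337.59 337.74 337.89 340.63 340.54 340.53 340.73
 340.9 ] 337.88607594936707
top6 [337.52 337.65 337.83 338.04 338.3  338.44 340.74 340.76 340.85 341.28
 341.36] 338.4415584415584
top11 [337.49 337.62 337.8  338.06 338.32 338.47 340.72 340.86 341.11 341.29
 341.37] 338.46753246753246
17.0
```

```bash
python3 -c "
from h import *
print(r.job_done());st()"
```

```text
the job is handed in; nothing more can be done
None
the job is handed in; nothing more can be done
```

The board is clamped and the jaw is locked, and the job was handed in at about 17 s with the arm clear of everything.

**Clamping:** I pushed the jaw by its finger grip with the fingers shut. The spring started to take up at tcp y ≈ -0.087. I stopped about 2.2 mm into its travel at about 14 N (6 N friction plus 8 N spring), well short of the 5 mm end. I then let go and, using the side of the shut fingers, swung the lever clockwise until it stopped dead at 16.6 N.

**Last checks:**
- **Lever:** it measures about 86° (1.5 rad), which is its end stop.
- **Jaw:** in the pictures it did not move while I swung the lever.
- **Board:** it looks square, with both edges in the grooves.
- **Spring:** the bar relaxed a little when I let go. It is still pressed in by an estimated 1.2 mm, about 6 N. That comes from a sub-pixel shift whose readings spread from about 0.2 to 0.9 pixel, so it is the least certain figure.
- **Other items:** I touched nothing else on the bench, but I did not check each tool one by one at the end.

**One disagreement:** I first felt the knob about 5 mm further on than its given size implied. The final pictures show the lever fully home anyway.

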